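# Put the ball valve away in the pedal bin

## Robot

A 7-joint arm with a two-finger parallel gripper is mounted at the origin on the work surface. World frame = base frame: x ahead of the robot, y to its left, z up, the work surface at z = 0. Lengths are in m, angles in rad, forces in N, time in s.
With the tool pointing down it reaches from about 0.425 to 1.025 m from the base axis. Payload 9.4 kg.
Tool frame: the origin (TCP) lies at the very end of the fingers, on their centre line; the grasp point (between the pads) lies 19 mm behind it; z points along the fingers, y is the line along which they close (so a half turn about z gives the same grasp; the last joint's range is limited). The gripper opens to 93 mm and grips with 3 to 60 N. Pads are 15 mm wide; open, the fingers measure 128 mm over their backs; the gripper's body (75 mm by 188 mm) begins 65 mm behind the grasp point.
Start: joints at [-1.184, 0.599, -0.003, 1.599, 0.002, 0.943, -0.08], TCP at [0.324, 0.648, 0.219] pointing down, gripper open.
Joint ranges: [-2.57, 2.57], [-0.35, 1.97], [-1.29, 1.29], [0.11, 2.56], [-1.05, 4.19], [0.11, 1.86], [-2.63, 2.63]. Speed limits (rad/s): [2.22, 2.22, 3.01, 3.01, 3.14, 3.14, 3.14].

## Interface

Orientations are given as a unit quaternion [w, x, y, z].
In Python, from workcell import robot gives the robot as it stands.
- The arm moves only by the shell command python3 -m pendant 'ROWS'. ROWS is a JSON object of lists of equal length, an entry for each row: "grip": the closure in counts, from 0 (fully open) to 255 (shut); "dp": the shift along the tool's x, y, z in mm, a list of three; "twist": the turn about the tool's z in degrees. A call has 1 to 12 rows; each row shifts and turns the commanded pose from where the row before left it, along the tool's axes as they then stand; what a row does not reach is not made up. A row lasts 1/8 s, in which the tool goes at most 62.5 mm and 10.7 degrees, less where a joint would pass 70% of its speed; a pose out of reach is approached as far as the arm can. A call is refused whole if a number of a shift passes 62.5 or a number of a turn 10.7, either way. A call with a gripper value outside its range is refused whole. The fingers move at their own pace and stop on an object; the grip force is fixed at half the most. Time passes only in rows, so rows that do not move let the fingers close. It gives the time, the measured TCP pose, the force, the opening and the grip force at its end, in the units of the state.
- robot.state(): the state, without advancing time (a new reading comes with each control period).
- robot.camera(name): name is "side" or "top" or "wrist"; returns a dict with "frame" (400x640x3 uint8, red, green, blue), "fx", "fy", "cx", "cy" (pixels), "k1" (the pictures are not rectified: a ray, as slopes to the right and down, at radius r is drawn at 1 + k1 r^2 times it, then the intrinsics apply), "R" (3x3) and "t" (3): a world point X has camera coordinates R X + t. Camera axes: x right, y down, z forward; pixel columns grow to the right and rows downward; lengths in m; the calibration is good to about 2 mm. A picture is of the moment at which its call begins. There is no depth.
- robot.sign_off(): hands the job in; it is judged then, once.
The state is a dict: "clock": time; "joints": joint angles; "joint_velocities": joint speeds; "effort": joint torques, N m; "eef_pos": TCP position; "ee_rot": TCP orientation; "force": force on the tool from outside, world axes, zero at the start; "ft_torque": the same for the moment, N m; "opening": opening from 0.0 (shut) to 1.0 (fully open); "finger_force": force on a finger pad.
Only numpy, scipy, OpenCV 4.12 (cv2) and the standard library are available. Lean on these libraries where they do the work, as an engineer would, in place of code of your own. Each camera call takes 0.05 s, during which the arm holds its last target. There are 200 camera calls.

## Task

Put the loose ball valve away in the pedal bin: press the pedal all the way down so that the lid stands open, set the valve down on the floor of the bin without dropping it, then ease the pedal back up, keeping it under control so that the lid comes down slowly and shuts fully without slamming. Work the lid only by the pedal, never by touching the lid itself, and leave the other fittings, the tape roll and the mug where they are.

Things in the scene. Friction and masses are not known exactly. Their poses are not given: they have to be found in the camera images.
- bin: Grey sheet-steel parts bin, open on top under its lid, fixed to the desk: 190 (x) x 210 (y) x 110 mm high, walls and floor 5 mm thick. Origin under its centre on the desk; its -x side is the front, where the pedal sticks out; z up. It is the only thing with a lid.
- lid: Flat bare-steel lid of the bin, 196 x 216 x 4 mm, 0.25 kg. Origin on its hinge line, along the bin's y on top of the back (+x) wall, 95 mm behind the bin's centre, 110 mm up. Its z axis points up when shut; the lid lies along its own -x. Linked to the pedal: it turns 3.69 rad per rad of pedal. Fully open it stands upright (89 degrees).
- lid_edge (a point): Middle of the lid's free edge, 195 mm from its hinge: 110 mm above the desk when shut, 305 mm fully open. The stiff hinge keeps the lid up by itself from fully open down to about 60 degrees; below that its own weight drops it shut, driving the pedal up, unless the pedal is held. It slams if the pedal's bar rises faster than about 90 mm/s.
- pedal (a joint): Pedal angle in rad: 0 = up (lid shut), 0.42 = fully down (lid fully open). Pushing it down takes about 12 N at the bar; to start it up again from fully down about 5 N upwards (grip or hook the bar); once the lid is below 60 degrees it rises by itself with up to about 4 N.
- pedal_axis (a point): The pedal's pivot, at the bin's front: 100 mm ahead (-x) of the bin's centre, 55 mm above the desk; the axis runs along the bin's y. The bar is 100 mm from it; its arms slope up 0.21 rad when the pedal is up, and down 0.21 rad when it is fully down.
- pedal_bar (a point): Middle of the pedal's cross-bar: round, black rubber, 16 mm in diameter, along the bin's y, 110 mm long, carried at its ends by two 10 mm rods (90 mm clear between). Centre 76 mm above the desk when up, 34 mm fully down; 198 mm ahead (-x) of the bin's centre both times. Can be pinched from above, a finger before and one behind; it moves in an arc and turns in the grip.
- valve_center (a point): Ball valve to put away, plated steel, loose among fittings of the same steel; the only one with a flat lever on top. Square body 32 x 32 x 34 mm high (this point is its centre, 17 mm up), a round pipe end each way along its x, 70 mm over all; lever along x, 13 mm wide, from 8 mm behind to 44 mm ahead of the centre, top 50 mm up. Grip the body across its y, 32 mm, from above. 0.15-0.31 kg.
- tee: Bystander: plated steel pipe tee lying flat, 60 x 46 x 32 mm. Origin on the desk below its middle.
- elbow: Bystander: plated steel pipe elbow lying flat, 50 x 50 x 32 mm. Origin on the desk below its corner.
- coupling: Bystander: plated steel pipe coupling standing on end, a tube 36 mm in diameter and 42 mm high. Origin under its centre.
- tape: Bystander: roll of packing tape lying flat, 100 mm in diameter, 48 mm high. Origin under its centre.
- mug: Bystander: white mug, 80 mm in diameter, 90 mm high. Origin under its centre.
Things that resemble listed ones, but are neither listed nor needed, are in the scene too. Leave any orange or red look-alike of the part that bears valve_center alone.

How it is judged:
By the outcome, as a careful person would: the job done as asked, in the order asked, and still so for the second after the job is handed in, with the robot touching nothing.
It also fails if it takes over 69 s, if anything falls off the work surface, if the arm or the gripper's body presses on something with over 40 N, if the wrist force passes 120 N, or if a joint passes its speed limit or range.

## Working session

There is one attempt and no reset: what is moved stays moved. The work goes in short steps, Python scripts to look and compute and a shell command to move; the robot and the scene stay as the last step left them, time stands still between calls to the robot, and variables do not carry over. Pictures are saved under pics/ and viewed, at most 11 in all, crops included, and the job is handed in when it is done.

```bash
mkdir -p pics; ls; cat > h.py <<'E'
import numpy as np, cv2
from workcell import robot
def shot(n,f):
    c=robot.camera(n); cv2.imwrite('pics/'+f,c['frame'][:,:,::-1]); np.savez('pics/'+f[:-4]+'.npz',**c); return c
def ld(f): return np.load('pics/'+f+'.npz')
def ray(c,u,v):
    K=np.array([[c['fx'],0,c['cx']],[0,c['fy'],c['cy']],[0,0,1.]])
    x,y=(u-c['cx'])/c['fx'],(v-c['cy'])/c['fy']
    r=np.hypot(x,y); s=r
    for _ in range(20): s=r/(1+c['k1']*s*s)
    k=s/r if r>0 else 1
    R=c['R']; return -R.T@c['t'], R.T@np.array([x*k,y*k,1.])
def onz(c,u,v,z):
    o,d=ray(c,u,v); return o+d*(z-o[2])/d[2]
def proj(c,X):
    p=c['R']@np.array(X)+c['t']; x,y=p[:2]/p[2]; k=1+c['k1']*(x*x+y*y)
    return np.array([c['fx']*x*k+c['cx'],c['fy']*y*k+c['cy']])
E
python3 - <<'E'
from h import *
a=shot('top','top1.png');b=shot('side','side1.png')
for c in(a,b): print(-c['R'].T@c['t'],c['R'][2])
s=robot.state(); print(s['clock'],s['eef_pos'],s['ee_rot'],s['force'],s['opening'])
E
```

```text
pics
[ 0.43782742 -0.01163591  1.2690456 ] [ 0.12770285 -0.00236331 -0.99180966]
[ 0.29687716 -0.79663209  0.89052032] [ 0.23468686  0.69216436 -0.68251782]
0.1 [0.32416601 0.64798971 0.21783607] [-1.01241421e-04  2.29820757e-01  9.73232703e-01 -7.18092982e-04] [-0.03994635  0.42249099  0.02927319] 1.0013854790783294
```

View pics/top1.png

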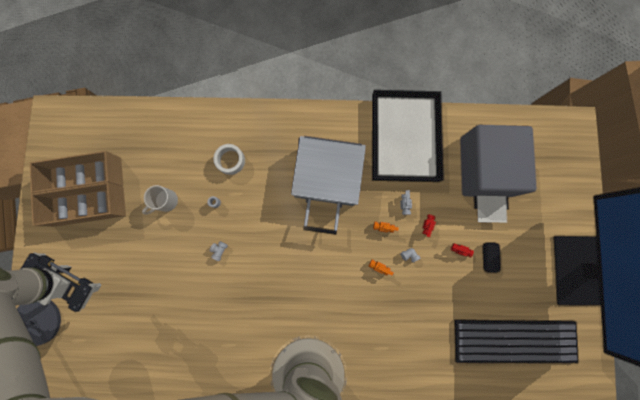

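View pics/side1.png

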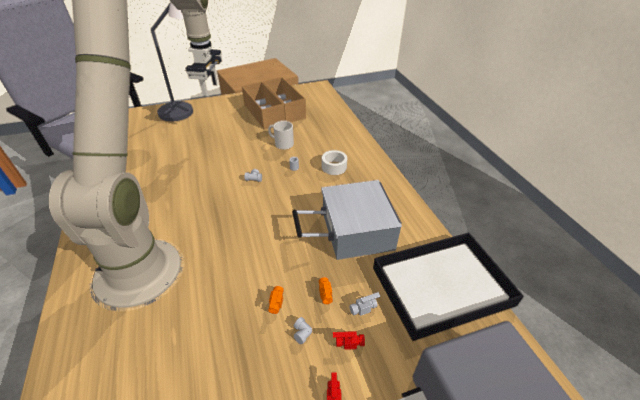

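Top view: the bin is at (329,170) with its pedal bar at (321,230). Candidates for the valve are steel (405,203), steel (410,256, likely the elbow), steel (219,251, likely the tee), steel (212,203, coupling), orange (385,227) and (380,268), and red (429,225) and (461,250). I choose (405,203) and check it in a crop.

```bash
python3 - <<'E'
from h import *
a=cv2.imread('pics/top1.png');b=cv2.imread('pics/side1.png')
r=lambda i:cv2.resize(i,(400,400),interpolation=cv2.INTER_CUBIC)
cv2.imwrite('pics/crop1.png',np.hstack([r(a[173:233,375:435]),r(b[275:335,335:395])]))
c=ld('top1');d=ld('side1')
for n,z,u in [('bar L',.076,(305,230)),('bar R',.076,(336,232)),('lid FL',.112,(293,197)),('FR',.112,(357,206)),('BL',.112,(301,137)),('BR',.112,(366,145)),('valve',.03,(405,203))]: print(n,onz(c,*u,z))
print('side valve',onz(d,364,304,.03),'bar',onz(d,296,224,.076))
# bar dark mask
def big(img,x0,y0,x1,y1):
    g=img[y0:y1,x0:x1].max(2); m=(g<55).astype('u1'); n,l,s,ce=cv2.connectedComponentsWithStats(m)
    for i in range(1,n):
        if s[i,4]>15: 
            p=np.argwhere(l==i)[:,::-1]+[x0,y0]; print(s[i],cv2.minAreaRect(p.astype('f4')))
big(a,295,222,345,240);big(b,285,200,310,245)
E
```

```text
bar L [0.47446029 0.01790434 0.076     ]
bar R [ 0.46995912 -0.08353555  0.076     ]
lid FL [0.5779457  0.05794551 0.112     ]
FR [ 0.55311237 -0.14752628  0.112     ]
BL [0.77658035 0.03727601 0.112     ]
BR [ 0.7542184  -0.17605163  0.112     ]
valve [ 0.57493054 -0.32238928  0.03      ]
side valve [ 0.57750952 -0.33100472  0.03      ] bar [ 0.47652346 -0.03505204  0.076     ]
[12  5 29  7 84] ((321.0692443847656, 229.94618225097656), (28.403953552246094, 3.348937749862671), 7.125016689300537)
[ 8 10  8 27 93] ((296.7443542480469, 223.05899047851562), (26.683330535888672, 3.6727054119110107), 77.00537872314453)
```

View pics/crop1.png

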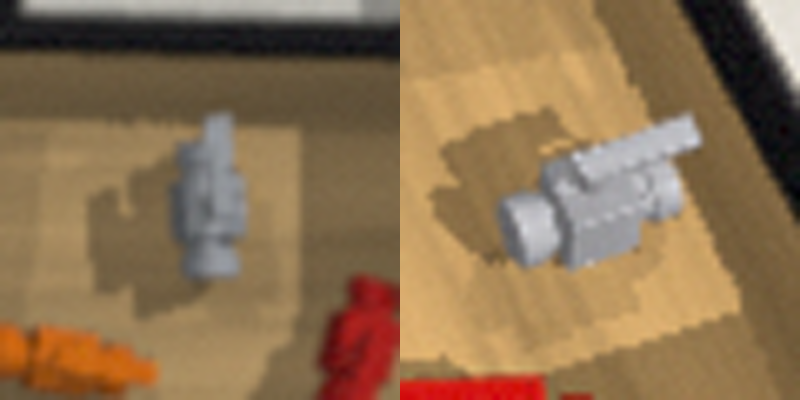

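The crop shows a square body, two pipe ends and a flat lever on top pointing up-image (about +x). This is the valve, with its body centre at about top pixel (406.5,204.5). The bin yaw is about -7°. Now I'll move over the pedal bar.

```bash
python3 -m pendant '{"grip":[0,0,0,0,0,0,0,0,0,0,0,0],"dp":[[-36,-45,0],[-36,-45,0],[-36,-45,0],[-36,-45,0],[-36,-45,0],[-36,-45,0],[-36,-45,0],[-36,-45,0],[-36,-45,0],[-36,-45,0],[-36,-45,0],[-36,-45,0]],"twist":[0,0,0,0,0,0,0,0,0,0,0,0]}'
python3 -m pendant '{"grip":[90,90,90,90,90,90,90],"dp":[[0,0,0],[0,0,0],[0,0,0],[0,0,0],[0,0,0],[0,0,0],[0,0,0]],"twist":[10,10,10,10,10,10,10.5]}'
cat >> h.py <<'E'
def yaw(s):
    w,x,y,z=s['ee_rot']; Y=np.array([2*(x*y-w*z),1-2*(x*x+z*z)]); return np.degrees(np.arctan2(Y[1],Y[0])) # tool y heading
def need(s,X,yw=None):
    a=np.radians(yaw(s)); y=np.array([np.cos(a),np.sin(a)]); x=np.array([-y[1],y[0]])
    w,qx,qy,qz=s['ee_rot']; X0=np.array([1-2*(qy*qy+qz*qz),2*(qx*qy+w*qz)]); x=x*np.sign(x@X0)
    d=np.array(X)-s['eef_pos']; print('clock',round(s['clock'],2),'eef',np.round(s['eef_pos'],4),'yaw',round(yaw(s),2),'F',np.round(s['force'],1),'open',round(s['opening'],3),'need mm',np.round(1e3*np.array([d[:2]@x,d[:2]@y,-d[2]]),1))
def tri(c1,p1,c2,p2):
    (o1,d1),(o2,d2)=ray(c1,*p1),ray(c2,*p2); A=np.stack([d1,-d2],1); t=np.linalg.lstsq(A,o2-o1,rcond=None)[0]
    a,b=o1+d1*t[0],o2+d2*t[1]; return (a+b)/2,np.linalg.norm(a-b)
E
python3 - <<'E'
from h import *
c=ld('top1');d=ld('side1')
b,e=tri(c,(321.07,229.95),d,(296.7,223.06)); print('bar',b,e)
print('valve',tri(c,(406.5,204.5),d,(364.5,306)))
need(robot.state(),[b[0],b[1],.15])
w=shot('wrist','w1.png')
E
```

```text
clock: 1.6
eef_pos: [0.4693, -0.0296, 0.2187]
ee_rot: [0.0, 0.23, 0.973, 0.0]
force: [1.2, 0.5, -0.3]
opening: 0.999
finger_force: 0.0
clock: 2.48
eef_pos: [0.4689, -0.0278, 0.2185]
ee_rot: [-0.0, 0.751, 0.66, -0.0]
force: [-0.2, 0.7, 0.3]
opening: 0.648
finger_force: 0.0
bar [ 0.47720914 -0.03488543  0.07947632] 0.003357911847813587
valve (array([ 0.57502706, -0.33119777,  0.02072388]), np.float64(0.008654646550400486))
clock 2.48 eef [ 0.4689 -0.0278  0.2185] yaw -7.41 F [-0.2  0.7  0.3] open 0.648 need mm [-6.   9.1 68.5]
```

View pics/w1.png

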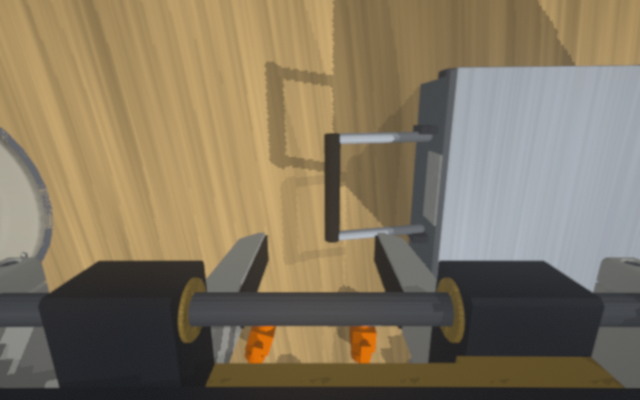

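The wrist view shows the bar upright at column 332, rows 134-241, aligned with the grip. The fingers straddle about columns 255-390, with the lid to the right at columns 440+. I'll measure the bar from here.

```bash
python3 - <<'E'
from h import *
w=ld('w1')
for v in (134,187.5,241): print(onz(w,332.5,v,.08))
p=onz(w,448,68,.112),onz(w,440,262,.112); print('lid edge',p)
need(robot.state(),[*onz(w,332.5,187.5,.08)[:2],.058])
E
```

```text
[0.4869633  0.02500038 0.08      ]
[ 0.48076769 -0.02656981  0.08      ]
[ 0.47396974 -0.0831046   0.08      ]
lid edge (array([0.58414499, 0.06653832, 0.112     ]), array([ 0.57268933, -0.10392691,  0.112     ]))
clock 2.52 eef [ 0.469  -0.0277  0.2185] yaw -7.9 F [ 0.   0.5 -0.6] open 0.645 need mm [  2.7  11.5 160.5]
```

```bash
python3 -m pendant '{"grip":[90,90,90,90,90,120,150,180,200,220,220,220],"dp":[[0,10,40],[0,0,50],[0,0,40],[0,0,28],[0,0,0],[0,0,0],[0,0,0],[0,0,0],[0,0,0],[0,0,0],[0,0,0],[0,0,0]],"twist":[0,0,0,0,0,0,0,0,0,0,0,0]}'
python3 -c "
from h import *
need(robot.state(),[.479,-.03,.06]);print(robot.state()['finger_force']);shot('side','s2.png')
c=ld('s2')
i=cv2.imread('pics/s2.png');cv2.imwrite('pics/s2c.png',cv2.resize(i[120:300,220:440],None,fx=3,fy=3))"
```

```text
clock: 4.03
eef_pos: [0.4799, -0.029, 0.0609]
ee_rot: [0.001, 0.749, 0.662, 0.001]
force: [3.1, 0.7, 4.2]
opening: 0.156
finger_force: 30.0
clock 4.03 eef [ 0.4799 -0.029   0.0609] yaw -7.07 F [3.1 0.7 4.2] open 0.156 need mm [-1.1 -0.8  0.9]
30.00110238790512
```

View pics/s2c.png

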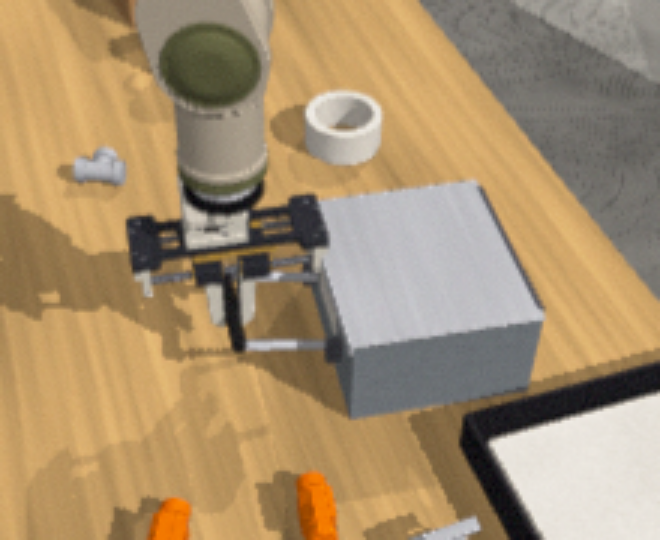

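```bash
python3 -m pendant '{"grip":[220,220,220,220,220,220,220,220,220,220],"dp":[[0,-1,5.2],[0,-0.7,5.2],[0,-0.4,5.2],[0,-0.1,5.2],[0,0.1,5.2],[0,0.4,5.2],[0,0.7,5.2],[0,1,5.2],[0,0.2,1.5],[0,0,0]],"twist":[0,0,0,0,0,0,0,0,0,0]}'
python3 -c "
from h import *
need(robot.state(),[.479,-.03,.018]);shot('side','s3.png')
i=cv2.imread('pics/s3.png');cv2.imwrite('pics/s3c.png',cv2.resize(i[70:300,220:440],None,fx=2.5,fy=2.5))"
```

```text
clock: 5.32
eef_pos: [0.4797, -0.029, 0.0175]
ee_rot: [0.0, 0.749, 0.662, 0.0]
force: [2.4, 0.8, -0.9]
opening: 0.163
finger_force: 30.0
clock 5.33 eef [ 0.4797 -0.029   0.0175] yaw -7.07 F [ 2.4  0.8 -0.9] open 0.163 need mm [-1.1 -0.6 -0.5]
```

View pics/s3c.png

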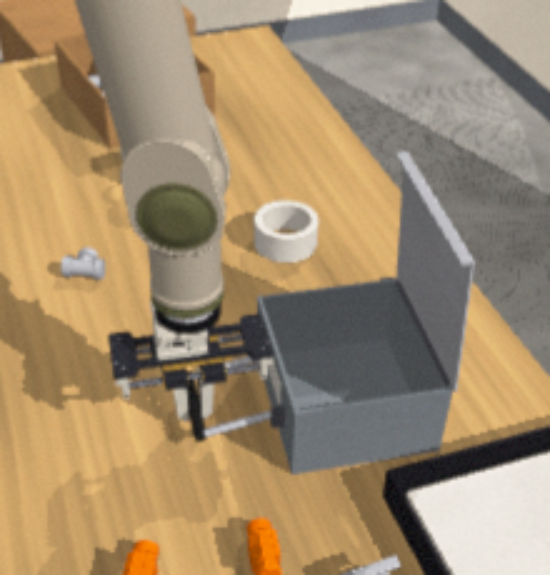

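The lid stands about upright, with its edge at the top right of the crop. I'll press a little further to confirm the stop.

```bash
python3 -m pendant '{"grip":[220,220,220,220],"dp":[[0,0,2],[0,0,2],[0,0,0],[0,0,0]],"twist":[0,0,0,0]}'
```

```text
clock: 5.88
eef_pos: [0.48, -0.0291, 0.0149]
ee_rot: [0.001, 0.749, 0.662, 0.001]
force: [0.4, 0.9, 25.1]
opening: 0.161
finger_force: 30.0
```

```bash
python3 -m pendant '{"grip":[220,180,140,110,90,90,90,90,90,90,90,90],"dp":[[0,0,-2],[0,0,0],[0,0,0],[0,0,0],[0,0,0],[0,0,0],[0,0,-15],[0,0,-25],[0,0,-40],[0,0,-50],[0,0,-50],[0,0,-25]],"twist":[0,0,0,0,0,0,0,0,0,0,0,0]}'
python3 -c "
from h import *
s=robot.state();print(np.round(s['joints'],2));need(s,[.54,-.331,.22])
c=ld('top1');d=ld('side1')
print(onz(c,408,190.5,.05),onz(c,407,214,.017),onz(d,335+60*.74,275+60*.3,.05),onz(d,335+60*.29,275+60*.58,.017))
shot('side','s4.png');"
```

```text
clock: 7.38
eef_pos: [0.4795, -0.0292, 0.224]
ee_rot: [0.001, 0.749, 0.662, 0.002]
force: [-0.1, 0.3, -0.5]
opening: 0.647
finger_force: 0.0
[-0.4   0.32  0.45  2.16 -0.22  0.7   0.07]
clock 7.38 eef [ 0.4795 -0.0292  0.224 ] yaw -7.09 F [-0.1  0.3 -0.5] open 0.647 need mm [-292.    97.3    4. ]
[ 0.61563849 -0.32811347  0.05      ] [ 0.53821695 -0.33218081  0.017     ] [ 0.62299752 -0.32442212  0.05      ] [ 0.54556306 -0.33020922  0.017     ]
```

```bash
python3 -m pendant '{"grip":[90,90,90,90,90,90],"dp":[[-48,21,0],[-48,21,0],[-48,21,0],[-48,21,0],[-48,21,0],[-48,21,0]],"twist":[0,0,0,0,0,0]}'
python3 -m pendant '{"grip":[90,90,90,90,90,90,90,90,90],"dp":[[0,0,0],[0,0,0],[0,0,0],[0,0,0],[0,0,0],[0,0,0],[0,0,0],[0,0,0],[0,0,0]],"twist":[10,10,10,10,10,10,10,9.4,0]}'
python3 -c "
from h import *
s=robot.state();print(np.round(s['joints'],2));need(s,[.575,-.331,.22])
shot('wrist','w2.png');"
```

```text
clock: 8.18
eef_pos: [0.5688, -0.3317, 0.2211]
ee_rot: [-0.0, 0.749, 0.662, 0.0]
force: [0.5, -0.2, -0.1]
opening: 0.646
finger_force: 0.0
clock: 9.3
eef_pos: [0.5686, -0.3298, 0.2207]
ee_rot: [-0.0, 1.0, 0.031, -0.0]
force: [0.3, -0.1, 0.4]
opening: 0.643
finger_force: 0.0
[-0.07  0.64  0.83  1.79 -0.57  0.96 -0.5 ]
clock 9.3 eef [ 0.5686 -0.3298  0.2207] yaw -86.39 F [ 0.3 -0.1  0.4] open 0.643 need mm [6.3 1.6 0.7]
```

View pics/w2.png

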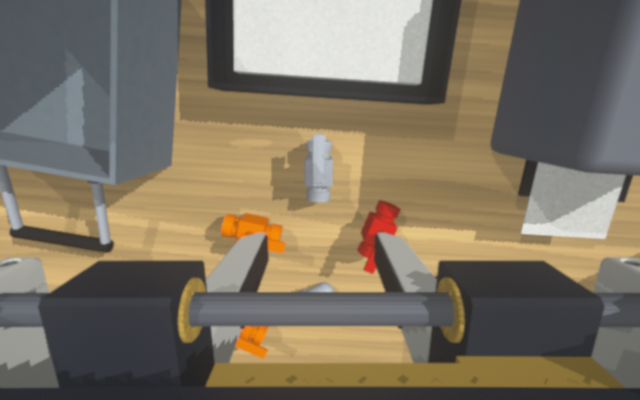

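The valve sits at (318,172), its lever pointing up at (319,140), with the axis vertical so the yaw is aligned. The orange valve at (252,230) and the red at (380,235) are near the finger columns but closer to the robot. I'll measure the valve here.

```bash
python3 - <<'E'
from h import *
w=ld('w2');f=w['frame'].astype(int)
hsv=cv2.cvtColor(w['frame'],cv2.COLOR_RGB2HSV)
m=((hsv[:,:,1]<45)&(hsv[:,:,2]>95)).astype('u1'); m[:125]=0;m[212:]=0;m[:,:280]=0;m[:,350:]=0
for v in range(128,210,4):
    c=np.flatnonzero(m[v]); print(v,(c.min(),c.max()) if len(c) else None)
for v,z in((136,.05),(153,.034),(190,.034),(190,.0),(201,.017)): print(v,z,onz(w,318.5,v,z))
s=robot.state()
# orange/red extents
for n,(lo,hi) in dict(orange=(8,20),red=(-1,5)).items():
    k=((hsv[:,:,0]>lo)&(hsv[:,:,0]<hi)&(hsv[:,:,1]>200)).astype('u1'); k[300:]=0
    p=np.argwhere(k); print(n,onz(w,(p[:,1].max() if n=='orange' else p[:,1].min()),p[:,0].min(),.03), onz(w,p[:,1].mean(),p[:,0].mean(),.03))
E
```

```text
128 None
132 None
136 (np.int64(313), np.int64(324))
140 (np.int64(309), np.int64(327))
144 (np.int64(307), np.int64(331))
148 (np.int64(307), np.int64(331))
152 (np.int64(309), np.int64(329))
156 (np.int64(306), np.int64(330))
160 (np.int64(305), np.int64(332))
164 (np.int64(305), np.int64(332))
168 (np.int64(305), np.int64(332))
172 (np.int64(305), np.int64(332))
176 (np.int64(305), np.int64(332))
180 (np.int64(305), np.int64(332))
184 (np.int64(305), np.int64(331))
188 (np.int64(308), np.int64(328))
192 (np.int64(307), np.int64(329))
196 (np.int64(307), np.int64(329))
200 (np.int64(308), np.int64(328))
204 None
208 None
136 0.05 [ 0.61901516 -0.32421063  0.05      ]
153 0.034 [ 0.59938057 -0.3252893   0.034     ]
190 0.034 [ 0.557105   -0.32786553  0.034     ]
190 0.0 [ 0.54895785 -0.32811198  0.        ]
201 0.017 [ 0.53930682 -0.32882525  0.017     ]
orange [ 0.52434973 -0.28880855  0.03      ] [ 0.50280347 -0.25180712  0.03      ]
red [ 0.53909524 -0.38506464  0.03      ] [ 0.5089221  -0.40501226  0.03      ]
```

```bash
python3 -m pendant '{"grip":[90,90,90,90,90,90,130,170,200,200,200,200],"dp":[[7.5,-1.8,50],[0,0,50],[0,0,50],[0,0,40],[0,0,17],[0,0,0],[0,0,0],[0,0,0],[0,0,0],[0,0,0],[0,0,0],[0,0,0]],"twist":[0,0,0,0,0,0,0,0,0,0,0,0]}'
```

```text
clock: 10.85
eef_pos: [0.5766, -0.3278, 0.0143]
ee_rot: [-0.0, 1.0, 0.031, 0.0]
force: [-1.1, 1.5, 6.9]
opening: 0.342
finger_force: 30.0
```

```bash
python3 -m pendant '{"grip":[200,200,200,200,200,200,200,200,200,200,200,200],"dp":[[0,0,-20],[0,0,-45],[0,0,-50],[0,0,-50],[0,0,-45],[16,-45,0],[16,-45,0],[16,-45,0],[16,-45,0],[16,-45,0],[15,-44,0],[0,0,0]],"twist":[0,0,0,0,0,0,0,0,0,0,0,10.5]}'
python3 -c "
from h import *
s=robot.state();print(np.round(s['joints'],2));need(s,[.6547,-.0541,.22])
shot('wrist','w3.png');shot('top','t3.png');shot('side','s5.png')
a=cv2.imread('pics/w3.png');b=cv2.imread('pics/t3.png')[100:250,260:400]
cv2.imwrite('pics/m3.png',np.vstack([cv2.resize(a,(560,350)),cv2.resize(np.hstack([b,cv2.imread('pics/s5.png')[110:260,280:420]]),(466,250))[:, :].copy() if 0 else cv2.copyMakeBorder(cv2.resize(np.hstack([b,cv2.imread('pics/s5.png')[110:260,280:420]]),(466,250)),0,0,0,94,0)]))"
```

```text
clock: 12.35
eef_pos: [0.6552, -0.0487, 0.2239]
ee_rot: [-0.001, 0.998, -0.059, -0.0]
force: [-0.8, -0.4, -2.8]
opening: 0.343
finger_force: 30.0
[-0.56  0.68  0.93  1.79 -0.64  1.   -1.06]
clock 12.35 eef [ 0.6552 -0.0487  0.2239] yaw -96.81 F [-0.8 -0.4 -2.8] open 0.343 need mm [0.1 5.4 3.9]
```

View pics/m3.png

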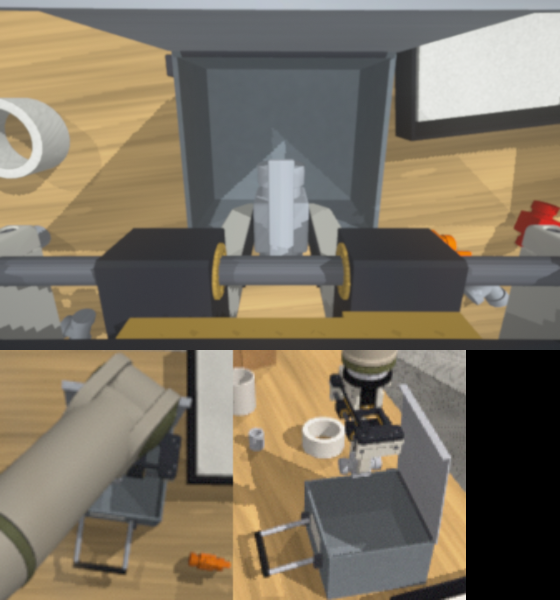

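The wrist view shows the valve held over the bin, with rim back corners at about (198,62) and (450,62) in full-size pixels. The lid is still upright. I'll check the lateral centring from the rim edges.

```bash
python3 - <<'E'
from h import *
w=ld('w3');g=cv2.cvtColor(w['frame'],cv2.COLOR_RGB2HSV)
s=robot.state(); n=np.array([np.sin(np.radians(7)),np.cos(np.radians(7))])
sat=g[:,:,1].astype(int)
for v in (90,120,150,180,210,235):
    r=sat[v]<75   # steel vs wood
    L=300
    while r[L]or r[L-1] or r[L-2]: L-=1
    R=340
    while (r[R] or r[R+1]) and R<637: R+=1
    a,b=onz(w,L+.5,v,.11),onz(w,R-.5,v,.11)
    print(v,L,R,a,b,'lat',a[:2]@n,b[:2]@n,'mid',(a+b)[:2]@n/2)
print('tcp lat',s['eef_pos'][:2]@n)
E
```

```text
90 197 637 [0.75915926 0.04337685 0.11      ] [ 0.71506454 -0.32002441  0.11      ] lat 0.13557176964345732 -0.23049454926884796 mid -0.047461389812695313
120 200 448 [0.73494977 0.04625704 0.11      ] [ 0.70975956 -0.1645336   0.11      ] lat 0.13548008873060574 -0.07680926219906581 mid 0.02933541326576997
150 203 445 [0.70950014 0.04926963 0.11      ] [ 0.68434775 -0.16160743  0.11      ] lat 0.1353686998045093 -0.07700181750702202 mid 0.02918344114874363
180 206 441 [0.68272521 0.05242353 0.11      ] [ 0.65772318 -0.1576191   0.11      ] lat 0.13523604697807856 -0.07628793609632804 mid 0.029474055440875255
210 208 438 [0.65464162 0.0566494  0.11      ] [ 0.62958183 -0.15432059  0.11      ] lat 0.1360078876122858 -0.07644358590062279 mid 0.029782150855831496
235 211 435 [0.62993751 0.05907634 0.11      ] [ 0.60503473 -0.15095476  0.11      ] lat 0.13540606727196344 -0.07609437923795764 mid 0.029655844017002903
tcp lat 0.026297887346244893
```

```bash
python3 -m pendant '{"grip":[200,200,200,200,200,200,200,200,200],"dp":[[0,-2,0],[0,0,30],[0,0,35],[0,0,35],[0,0,35],[0,0,30],[0,0,20],[0,0,11],[0,0,0]],"twist":[0,0,0,0,0,0,0,0,0]}'
python3 -c "
from h import *
need(robot.state(),[.6547,-.052,.0193])"
```

```text
clock: 13.62
eef_pos: [0.6547, -0.0521, 0.0275]
ee_rot: [-0.0, 0.998, -0.061, -0.0]
force: [0.1, -0.5, -2.4]
opening: 0.34
finger_force: 30.0
clock 13.62 eef [ 0.6547 -0.0521  0.0275] yaw -96.97 F [ 0.1 -0.5 -2.4] open 0.34 need mm [-0.1 -0.1  8.2]
```

No contact with the walls. Next I'll ease it onto the floor.

```bash
python3 -m pendant '{"grip":[200,200,200,200,200,200],"dp":[[0,0,3],[0,0,2],[0,0,1.5],[0,0,1],[0,0,0.5],[0,0,0]],"twist":[0,0,0,0,0,0]}'; python3 -m pendant '{"grip":[200,200,200],"dp":[[0,0,0.5],[0,0,0],[0,0,0]],"twist":[0,0,0]}'
```

```text
clock: 14.38
eef_pos: [0.6547, -0.0518, 0.0195]
ee_rot: [0.0, 0.998, -0.061, 0.0]
force: [-0.0, 0.2, -1.8]
opening: 0.34
finger_force: 30.0
clock: 14.75
eef_pos: [0.6548, -0.0518, 0.0194]
ee_rot: [-0.0, 0.998, -0.061, 0.0]
force: [-1.8, 2.5, 4.1]
opening: 0.34
finger_force: 30.0
```

```bash
python3 -m pendant '{"grip":[185,170,155,140,125,110,110,110,110,110,110,110],"dp":[[0,0,0],[0,0,0],[0,0,0],[0,0,0],[0,0,0],[0,0,0],[0,0,0],[0,0,-10],[0,0,-35],[0,0,-50],[0,0,-55],[0,0,-55]],"twist":[0,0,0,0,0,0,0,0,0,0,0,0]}'
python3 -c "
from h import *
need(robot.state(),[.48,-.029,.22])
shot('wrist','w4.png')"
```

```text
clock: 16.25
eef_pos: [0.6544, -0.052, 0.2265]
ee_rot: [0.0, 0.998, -0.061, 0.0]
force: [0.9, -0.6, 0.0]
opening: 0.572
finger_force: 0.0
clock 16.25 eef [ 0.6544 -0.052   0.2265] yaw -97.0 F [ 0.9 -0.6  0. ] open 0.572 need mm [-175.9   -1.6    6.5]
```

View pics/w4.png

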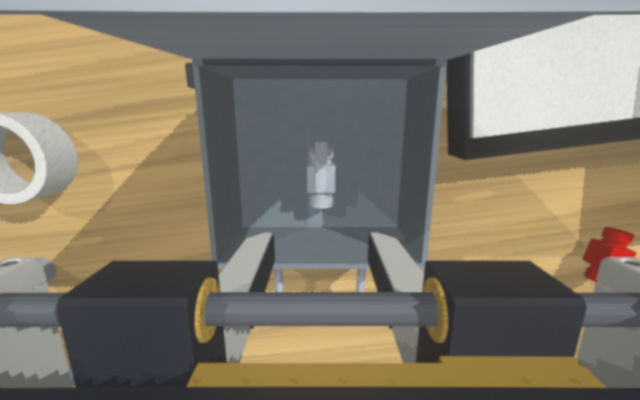

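The valve stands upright on the bin floor at (320,178), and the lid is open. Next, back to the pedal.

```bash
python3 -m pendant '{"grip":[110,110,110,110],"dp":[[-44,-0.4,0],[-44,-0.4,0],[-44,-0.4,0],[-44,-0.4,0]],"twist":[0,0,0,0]}'
python3 -m pendant '{"grip":[90,90,90,90,90,90,90,90,90,90],"dp":[[0,0,0],[0,0,0],[0,0,0],[0,0,0],[0,0,0],[0,0,0],[0,0,0],[0,0,0],[0,0,0],[0,0,0]],"twist":[-10,-10,-10,-10,-10,-10,-10,-10,-10,0]}'
python3 -c "
from h import *
need(robot.state(),[.48,-.029,.017])"
```

```text
clock: 16.8
eef_pos: [0.4787, -0.0289, 0.2243]
ee_rot: [-0.0, 0.998, -0.061, 0.0]
force: [0.0, -0.2, 0.4]
opening: 0.57
finger_force: 0.0
clock: 18.05
eef_pos: [0.4801, -0.0293, 0.2245]
ee_rot: [0.0, 0.749, 0.662, 0.0]
force: [-0.6, 0.1, 0.2]
opening: 0.647
finger_force: 0.0
clock 18.05 eef [ 0.4801 -0.0293  0.2245] yaw -7.08 F [-0.6  0.1  0.2] open 0.647 need mm [ 2.000e-01 -1.000e-01  2.075e+02]
```

```bash
python3 -m pendant '{"grip":[90,90,90,90,90,90,120,150,180,220,220,220],"dp":[[0,0,45],[0,0,50],[0,0,50],[0,0,40],[0,0,15],[0,0,7],[0,0,0],[0,0,0],[0,0,0],[0,0,0],[0,0,0],[0,0,0]],"twist":[0,0,0,0,0,0,0,0,0,0,0,0]}'
```

```text
clock: 19.55
eef_pos: [0.4799, -0.0287, 0.0172]
ee_rot: [-0.0, 0.749, 0.663, -0.0]
force: [-1.8, 0.7, 2.4]
opening: 0.163
finger_force: 30.0
```

```bash
python3 -m pendant '{"grip":[220,220,220,220,220,220,220,220,220,220,220,220],"dp":[[0,-0.3,-1.7],[0,-0.3,-1.7],[0,-0.3,-1.7],[0,-0.2,-1.7],[0,-0.2,-1.7],[0,-0.2,-1.8],[0,-0.2,-1.8],[0,-0.1,-1.8],[0,-0.1,-1.8],[0,-0.1,-1.8],[0,0,-1.8],[0,0,-1.8]],"twist":[0,0,0,0,0,0,0,0,0,0,0,0]}'
python3 -c "
from h import *
need(robot.state(),[.48,-.029,.0605]);shot('side','s6.png')"
```

```text
clock: 21.05
eef_pos: [0.4778, -0.0285, 0.0382]
ee_rot: [-0.0, 0.749, 0.663, -0.0]
force: [-4.0, 2.8, -2.2]
opening: 0.161
finger_force: 30.0
clock 21.05 eef [ 0.4778 -0.0285  0.0382] yaw -6.97 F [-4.   2.8 -2.2] open 0.161 need mm [ -0.2   2.2 -22.3]
```

View pics/s6.png

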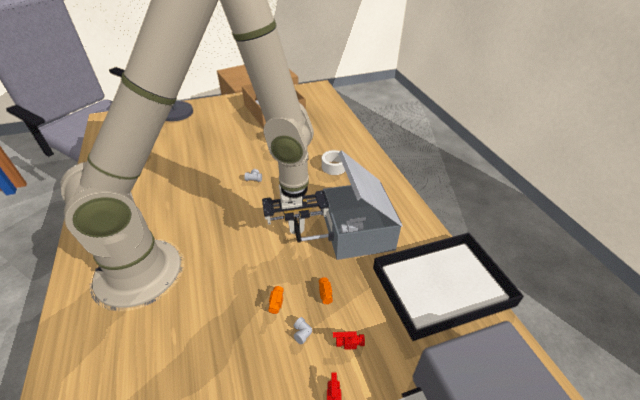

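The lid is about half closed, edge at (342,155), and follows the pedal. Continuing slowly.

```bash
python3 -m pendant '{"grip":[220,220,220,220,220,220,220,220,220,220,220,220],"dp":[[0,0,-1.8],[0,0.1,-1.8],[0,0.1,-1.8],[0,0.1,-1.8],[0,0.1,-1.8],[0,0.2,-1.8],[0,0.2,-1.8],[0,0.2,-1.8],[0,0.2,-1.7],[0,0.3,-1.7],[0,0.3,-1.6],[0,0.3,-1.2]],"twist":[0,0,0,0,0,0,0,0,0,0,0,0]}'; python3 -m pendant '{"grip":[220,220,220,220,220],"dp":[[0,0.1,-1],[0,0,-0.8],[0,0,-0.6],[0,0,0],[0,0,0]],"twist":[0,0,0,0,0]}'
```

```text
clock: 22.6
eef_pos: [0.4796, -0.0287, 0.0589]
ee_rot: [-0.001, 0.749, 0.663, -0.0]
force: [-6.7, 1.9, 3.8]
opening: 0.162
finger_force: 30.0
clock: 23.22
eef_pos: [0.48, -0.0288, 0.0614]
ee_rot: [-0.0, 0.749, 0.663, -0.0]
force: [-5.3, 2.4, 2.3]
opening: 0.161
finger_force: 30.0
```

```bash
python3 -m pendant '{"grip":[220,220,220,220,220],"dp":[[0,0,-0.8],[0,0,-0.8],[0,0,-0.6],[0,0,0],[0,0,0]],"twist":[0,0,0,0,0]}'
python3 -c "
from h import *
shot('side','s7.png')
i=cv2.imread('pics/s7.png');cv2.imwrite('pics/s7c.png',cv2.resize(i[140:270,240:420],None,fx=4,fy=4,interpolation=cv2.INTER_CUBIC))"
```

```text
clock: 23.85
eef_pos: [0.48, -0.0288, 0.0619]
ee_rot: [-0.0, 0.749, 0.663, -0.001]
force: [-0.5, 1.6, -33.7]
opening: 0.163
finger_force: 30.0
```

View pics/s7c.png

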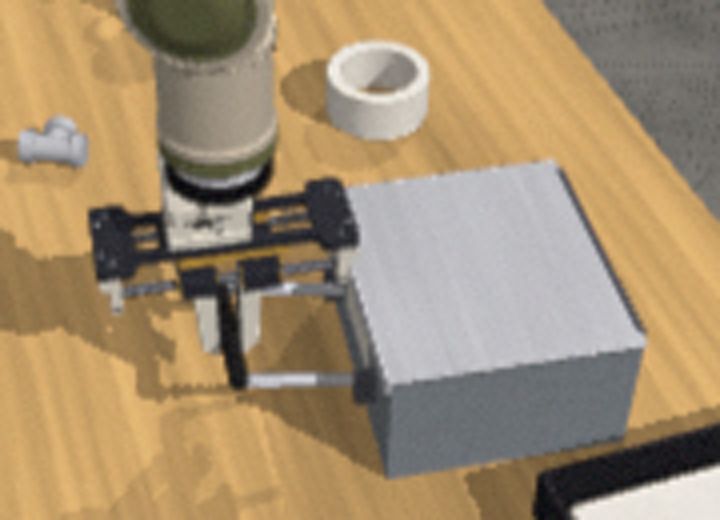

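The lid is shut flat on the bin, and the pedal is at its upper stop (the bar pulls back with 34 N). I'll relax, open and withdraw.

```bash
python3 -m pendant '{"grip":[220,220,200,170,140,110,90,90,90,90,90,90],"dp":[[0,0,1],[0,0,0.8],[0,0,0],[0,0,0],[0,0,0],[0,0,0],[0,0,0],[0,0,0],[0,0,-20],[0,0,-40],[0,0,-50],[0,0,-50]],"twist":[0,0,0,0,0,0,0,0,0,0,0,0]}'
python3 - <<'E'
from h import *
c=shot('side','s8.png'); a=ld('s7')
b=c['frame'][175:265,328:405].astype(int)-a['frame'][175:265,328:405]; print('lid/bin change',np.abs(b).max(2).mean())
m=(c['frame'].max(2)<55).astype('u1');m[:195]=0;m[248:]=0;m[:,:285]=0;m[:,310:]=0
n,l,s,ce=cv2.connectedComponentsWithStats(m);print(s[1:],ce[1:])
print(robot.state()['force'],robot.state()['eef_pos'])
E
```

```text
clock: 25.4
eef_pos: [0.4801, -0.029, 0.2229]
ee_rot: [-0.0, 0.749, 0.663, -0.0]
force: [0.7, 1.4, -1.0]
opening: 0.646
finger_force: 0.0
lid/bin change 3.2454545454545456
[[293 210   8  27  96]] [[296.6875     223.17708333]]
[ 2.3933751  -0.26900895  3.53861464] [ 0.48230591 -0.0298848   0.22796532]
```

The bar is back at its initial pixel (296.7,223), so the lid is shut. Signing off.

```bash
python3 -c "
from workcell import robot
print(robot.sign_off())"
```

```text
the job is handed in; nothing more can be done
None
```

The ball valve is standing on the floor of the bin, the lid came down slowly on the held pedal and is fully shut, and the job was handed in at about 25 s of the 69 s allowed.

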